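# Free the cam lock and push the rack slide home

### The arm

A 6-joint arm with a two-finger parallel gripper is mounted at the origin on a cart in front of the work surface, level with it; the furniture and walls round the work are solid. World frame = base frame: x ahead of the robot, y to its left, z up, the work surface at z = 0. Lengths are in mm, angles in rad, forces in N, time in s.
With the tool pointing down it reaches from about 325 to 900 mm from the base axis. Payload 6.1 kg.
Tool frame: the origin (TCP) lies between the finger pads; the fingertips stand 22 mm ahead of it and the grasp point (between the pads) lies 3 mm ahead of it; z points along the fingers, y is the line along which they close (so a half turn about z gives the same grasp; the last joint's range is limited). The gripper opens to 85 mm and grips with 20 to 120 N. Pads are 22 mm wide; open, the fingers measure 114 mm over their backs; the gripper's body (76 mm by 85 mm) begins 54 mm behind the grasp point. The pads swing forward as they close: fully open they stand 13 mm farther back than shut.
Start: joints at [1.143, 0.22, 1.526, -0, 1.395, -0.126], TCP at [185.773, 596.745, 253.3] pointing down, gripper open.
Joint ranges: [-2.98, 2.98], [-0.91, 2.08], [0.09, 2.57], [-1.24, 4.39], [0.2, 2.65], [-2.68, 2.68]. Speed limits (rad/s): [2.57, 2.57, 3.01, 3.14, 3.14, 3.14].

### API

Orientations are given as a unit quaternion [x, y, z, w].
In Python, from cell import r gives the robot as it stands. The module is installed in compiled form; this text tells all that it offers.
- The arm moves only by the tool play_rows, never from a script. Its argument "deltas" is text: rows parted by semicolons, each of 7 numbers parted by spaces: the turn, a rotation vector about the tool's x, y, z in rad, then the shift along the tool's x, y, z in m, then the finger opening in m, from 0 to 0.0854. In form: wx wy wz x y z fingers; .... A call has exactly 8 rows; each row is the pose to reach, as a shift and turn from the pose commanded when the call began, along the tool's axes at that moment; what a row does not reach only later rows make up. A row lasts 1/12 s, in which the tool goes at most 41.7 mm and 7.16 degrees, less where a joint would pass 70% of its speed; a pose out of reach is approached as far as the arm can. A call with a gripper value outside its range is refused whole. The fingers move at their own pace and stop on an object; "newtons" is the grip in N (left out, the last holds). Time passes only in rows, so rows that repeat a pose let the fingers close, or fill a call up. It gives the time, the measured TCP pose, the force, the opening and the grip force at its end, in the units of the state.
- r.sense(): the state, without advancing time (a new reading comes with each control period).
- r.get_image(name): name is "scene" or "side" or "wrist"; returns (picture, depth): 480x640x3 uint8, red, green, blue; 480x640 float32, mm along the optical axis (not along the pixel's ray), 0 where there is no reading.
- r.camera_info(name): a dict with "mtx" (3x3 intrinsics, pixels), "R" (3x3) and "t" (3): a world point X has camera coordinates R X + t. Camera axes: x right, y down, z forward; pixel columns grow to the right and rows downward; lengths in mm; the calibration is good to about 2 mm. A picture is of the moment at which its call begins: read the wrist's pose just before it. camera_info takes no time and is no camera call; for the wrist camera it gives the pose at the moment of the call.
- r.finish_job(): hands the job in; it is judged then, once.
The state is a dict: "clock": time; "joint_positions": joint angles; "qvel": joint speeds; "joint_efforts": joint torques, N m; "position": TCP position; "ee_rot": TCP orientation; "contact_force": force on the tool from outside, world axes, zero at the start; "wrist_torque": the same for the moment, N m; "width": opening from 0.0 (shut) to 1.0 (fully open); "grip_force": force on a finger pad.
Only numpy, scipy, OpenCV 4.12 (cv2) and the standard library are available. Lean on these libraries where they do the work, as an engineer would, in place of code of your own. Each camera call takes 0.05 s, during which the arm holds its last target. There are 200 camera calls.

### The job

With the fingertips only, push the cam's upright peg round until the cam's low point (its narrow side) faces the roller of the slide, with the peg pointing straight away from the slide; only then push the slide fully forward by its upright push plate until its roller rests against the cam. Do not grip the peg, do not touch the rack that rides on the slide, leave it seated in its nest, and leave the things standing around where they are. 

Things in the scene. Friction and masses are not known exactly. Their poses are not given: they have to be found in the camera images.
- fixture: aluminium base plate fixed to the bench, 290 x 160 x 12 mm; origin at the centre of its underside on the bench. Its +x axis is 'forward', the way the slide is pushed (roughly to the robot's left), +z up, its +y side is nearer the robot. The slide is at its -x end, the cam at its +x end
- slide (a joint): follower slide, an aluminium carriage 100 x 140 mm (rim 37 mm above the bench) holding the rack; a 14 mm wide nose in front carries an upright 16 mm roller (top 36 mm). 0 = fully back, grows in m along fixture +x; starts at 0. Fully home = 0.045, roller on the cam's low point; the high point stops it at about 0.017. About 3 N moves it; it stays where left
- push_plate (a point): middle of the rear face of the slide's upright push plate, 60 mm above the bench. The plate is 70 mm wide, 8 mm thick, its top is 75 mm above the bench; push it from behind (from the fixture's -x side) along +x. Behind it is free space; the fixture's base plate ends 11 mm behind the face when the slide is at 0
- cam (a joint): eccentric steel disc, 68 mm diameter, 22 to 36 mm above the bench, on an upright axis 14 mm off its centre: rim 20 mm from the axis at the low point, 48 at the high point. rad, counter-clockwise from above. 0 = high point towards the slide; +pi or -pi = low point towards it (wanted). Starts -1.3 to 1.3; stops at -3.7 and 3.7, none at the low point. 5 N at the peg turns it; it stays where left
- cam_axis (a point): point on the cam's turning axis, level with the disc's top, 36 mm above the bench and 85 mm forward of the fixture's origin; a small dark bolt head (to 44 mm above the bench) shows it
- peg (a point): half-way up the cam's upright peg: a plain black cylinder, 14 mm diameter, from 41 to 77 mm above the bench, at the end of a 16 mm wide, 5 mm thick strap on the disc that points past its high point; 55 mm from the turning axis. This point is 59 mm above the bench. Seen from the axis, the peg lies at the cam angle + pi about z, counted from the fixture's +x
- nest_floor (a point): centre of the slide's nest floor on which the rack stands, 29.5 mm above the bench; the nest is 92 x 132 mm inside with an 8 mm rim; axes as the fixture's
- rack_center (a point): centre of the blue 96-well rack (88 x 127 x 24 mm, loose) that lies in the nest; 12 mm above its underside
- brown_bottle: brown dropper bottle with a black cap, 30 mm diameter, 62 high, standing beyond the cam end of the fixture; origin at the centre of its underside. Bystander
- red_cap_bottle: white dropper bottle with a red cap, 37 mm diameter, 69 high, standing beyond the cam end of the fixture; origin at the centre of its underside. Bystander
- marker: white marker pen with a black cap, 135 x 17 x 16 mm, lying on the bench at the robot's side of the fixture; origin under its centre. Bystander
- tweezers: steel forceps, 130 x 14 x 6 mm, lying on the bench at the robot's side of the fixture; origin under its centre. Bystander
- petri_dish: flat round dish, 92 mm diameter, 15 high, on the bench to the left; origin under its centre. Bystander
- freezer_box: blue and white card box, 133 x 133 x 53 mm, on the bench to the right; origin under its centre. Bystander

How it is judged:
By the outcome, as a careful person would: the job done as asked, in the order asked, and still so for the second after the job is handed in, with the robot touching nothing.
It also fails if it takes over 61 s, if anything falls off the work surface, if the arm or the gripper's body presses on something with over 40 N, if the wrist force passes 120 N, or if a joint passes its speed limit or range.

## Working session

There is one attempt and no reset: what is moved stays moved. The work goes in short steps, Python scripts to look and compute and a tool call to move; the robot and the scene stay as the last step left them, time stands still between calls to the robot, and variables do not carry over. Pictures are saved under pics/ and viewed, at most 10 in all, crops included, and the job is handed in when it is done.

Besides the shell and the picture viewer there is one more tool, called after ">>>" by a JSON object that holds its "method" and its "body", one argument or row to a line. play_rows: Moves the arm, as the interface text tells. Its arguments: {"type":"object","properties":{"deltas":{"type":"string"},"newtons":{"type":"number"}},"required":["deltas"]}

```bash
mkdir -p pics; python3 - <<'E'
from cell import r
import cv2,numpy as np
s=r.sense();print(s)
for n in("scene","side"):
    im,d=r.get_image(n);c=r.camera_info(n);np.savez(n,im=im,d=d,**c)
    cv2.imwrite(f"pics/{n}.png",im[:,:,::-1]);print(n,c, (d>0).mean())
E
```

```text
{'clock': 0.0, 'joint_positions': array([ 1.14291128e+00,  2.21251308e-01,  1.52764887e+00,  2.19829175e-05,
        1.39469112e+00, -1.26106345e-01]), 'qvel': array([-4.74629463e-04,  9.88573943e-04, -2.22100429e-04, -9.24809066e-04,
       -2.12445280e-05,  2.16880072e-03]), 'joint_efforts': array([-1.72712345e-03, -4.96910620e+01, -3.89394987e+01, -3.43558850e-04,
        1.11253909e-02,  1.15538009e-05]), 'position': array([185.52139402, 596.22617546, 252.16361803]), 'ee_rot': array([ 1.50319278e-01,  9.88636999e-01, -9.58268238e-04, -2.83688179e-04]), 'contact_force': array([-0.35139781,  0.76329007,  0.26598045]), 'wrist_torque': array([-0.03430667,  0.03264951,  0.0225414 ]), 'grip_force': 0.0, 'width': 0.9996223665235949}
scene {'mtx': array([[548.04406923,   0.        , 313.13671442],
       [  0.        , 548.04406923, 235.92319809],
       [  0.        ,   0.        ,   1.        ]]), 'R': array([[ 0.79762368, -0.60290728,  0.0172995 ],
       [-0.38460795, -0.5304973 , -0.75541335],
       [ 0.46462155,  0.59588205, -0.65502015]]), 't': array([-454.36089386,  214.36430445, 1423.86155022])} 0.99599609375
side {'mtx': array([[494.30936301,   0.        , 314.51621468],
       [  0.        , 494.30936301, 239.26820899],
       [  0.        ,   0.        ,   1.        ]]), 'R': array([[ 0.9064772 , -0.42161482,  0.02323826],
       [-0.25504554, -0.590551  , -0.76563783],
       [ 0.33652764,  0.68810643, -0.642852  ]]), 't': array([-525.19280836,  139.42391172, 1173.29218654])} 0.99599609375
```

View pics/scene.png

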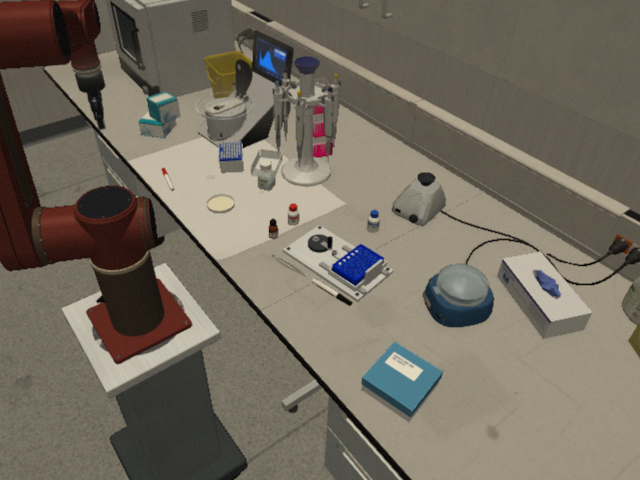

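View pics/side.png

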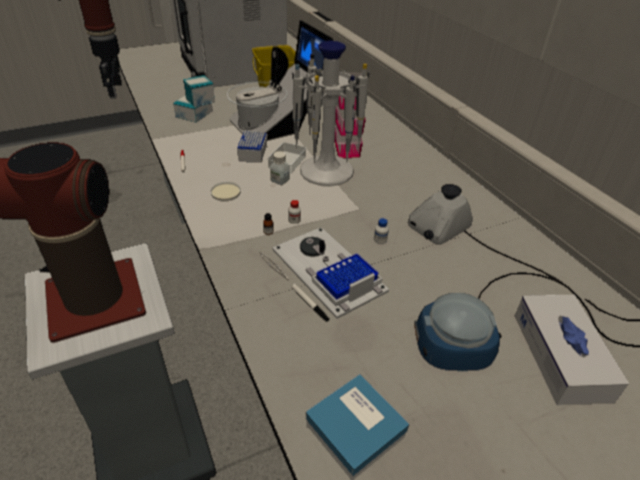

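The scene view shows the fixture at about (338,262), with the cam at (320,242), the peg at (331,241) and the rack at (357,265). In the side view the cam is at (313,246) and the push plate at (361,288). Next I'll crop in and back-project.

```bash
cat > h.py <<'E'
import numpy as np
def ray(c,u,v,z):
    d=c["R"].T@np.linalg.inv(c["mtx"])@np.array([u,v,1.]); o=-c["R"].T@c["t"]
    return o+d*(z-o[2])/d[2]
def dep(c,D,u,v):
    z=float(D[int(round(v)),int(round(u))]); return c["R"].T@(np.linalg.inv(c["mtx"])@np.array([u,v,1.])*z-c["t"])
def proj(c,X):
    p=c["mtx"]@(c["R"]@np.asarray(X,float)+c["t"]); return p[:2]/p[2]
E
python3 - <<'E'
import cv2,numpy as np
from h import *
o=[]
for n,(x,y) in dict(scene=(270,215),side=(260,220)).items():
    a=np.load(n+".npz");im=a["im"][y:y+100,x:x+133,::-1]
    o.append(cv2.resize(im,(532,400),interpolation=cv2.INTER_CUBIC)[:,:])
cv2.imwrite("pics/crops.png",cv2.resize(np.hstack(o),(800,300)))
a=np.load("scene.npz")
for nm,u,v,z in[("cam",320,242,36),("peg",331,241,59),("rack",357,265,54),("brown",273,235,0),("redcap",293,221,0)]:
    print(nm,ray(a,u,v,z).round(),dep(a,a["d"],u,v).round())
b=np.load("side.npz")
print(ray(b,313,246,36).round(), ray(b,361,288,60).round())
E
```

```text
cam [540. -72.  36.] [537. -75.  40.]
peg [ 552. -107.   59.] [ 547. -113.   65.]
rack [ 551. -224.   54.] [ 554. -221.   50.]
brown [468.  70.   0.] [458.  54.  16.]
redcap [557.  89.   0.] [543.  69.  21.]
[540. -73.  36.] [ 567. -276.   60.]
```

View pics/crops.png

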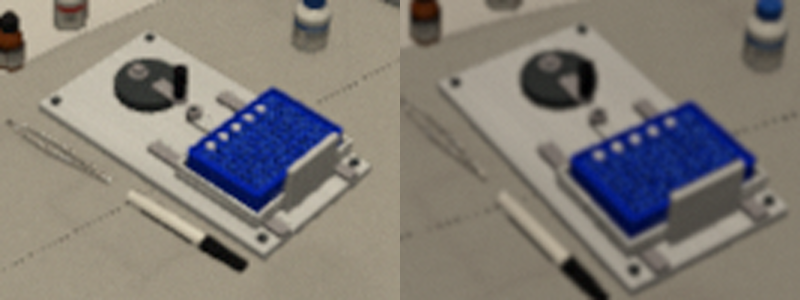

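The crops show the peg near the slide side of the cam axis, slightly to the far side, with the roller and nose between the cam and the rack. I'll move over for a wrist view.

```bash
python3 - <<'E'
from cell import r
from h import *
from scipy.spatial.transform import Rotation as R
s=r.sense();M=R.from_quat(s["ee_rot"]).as_matrix();print(M.round(3))
c=r.camera_info("wrist");o=-c["R"].T@c["t"]
print("cam in tool",M.T@(o-s["position"]),"axis in tool",(M.T@c["R"].T).round(3),c["mtx"])
print("delta tool",M.T@(np.array([440,-130,400])-s["position"]))
E
```

```text
[[-0.955  0.297 -0.001]
 [ 0.297  0.955 -0.002]
 [ 0.    -0.002 -1.   ]]
cam in tool [  81.65854926   -0.47265958 -120.31778918] axis in tool [[ 0.    -0.949 -0.316]
 [ 1.     0.     0.   ]
 [ 0.    -0.316  0.949]] [[431.92429998   0.         317.4996168 ]
 [  0.         431.92429998 245.74159486]
 [  0.           0.           1.        ]]
delta tool [-458.77385624 -618.09519997 -146.72644801]
```

>>> {"method": "play_rows", "body": {
  "deltas": "0 0 0 -0.022 -0.0253 0 0; 0 0 0 -0.044 -0.0506 0 0; 0 0 0 -0.066 -0.0759 0 0; 0 0 0 -0.088 -0.1012 0 0; 0 0 0 -0.11 -0.1265 0 0; 0 0 0 -0.132 -0.1518 0 0; 0 0 0 -0.154 -0.1771 0 0; 0 0 0 -0.176 -0.2024 0 0"
}}

```text
clock: 0.77
position: [293.7, 349.5, 252.9]
ee_rot: [0.15, 0.989, -0.0, -0.0]
contact_force: [0.7, -0.4, -0.3]
width: 0.002
grip_force: 0.0
```

>>> {"method": "play_rows", "body": {
  "deltas": "0 0 0 -0.022 -0.0253 0 0; 0 0 0 -0.044 -0.0506 0 0; 0 0 0 -0.066 -0.0759 0 0; 0 0 0 -0.088 -0.1012 0 0; 0 0 0 -0.11 -0.1265 0 0; 0 0 0 -0.132 -0.1518 0 0; 0 0 0 -0.154 -0.1771 0 0; 0 0 0 -0.176 -0.2024 0 0"
}}

```text
clock: 1.43
position: [401.6, 104.0, 253.1]
ee_rot: [0.15, 0.989, 0.0, -0.0]
contact_force: [0.4, 0.7, -0.3]
width: 0.001
grip_force: 0.0
```

>>> {"method": "play_rows", "body": {
  "deltas": "0 0 0 -0.022 -0.0253 0 0; 0 0 0 -0.044 -0.0506 0 0; 0 0 0 -0.066 -0.0759 0 0; 0 0 0 -0.088 -0.1012 0 0; 0 0 0 -0.11 -0.1265 0 0; 0 0 0 -0.132 -0.1518 0 0; 0 0 0 -0.176 -0.2024 0 0; 0 0 0 -0.176 -0.2024 0 0"
}}

```text
clock: 2.1
position: [510.0, -143.2, 252.9]
ee_rot: [0.151, 0.989, -0.0, 0.0]
contact_force: [-0.4, -0.1, 0.2]
width: -0.0
grip_force: 0.0
```

```bash
cat > look.py <<'E'
import sys,cv2,numpy as np
from cell import r
def look(n):
    s=r.sense();c=r.camera_info("wrist");im,d=r.get_image("wrist")
    np.savez(n,im=im,d=d,pos=s["position"],q=s["ee_rot"],**c);cv2.imwrite(f"pics/{n}.png",im[:,:,::-1])
    print(s["clock"],s["position"].round(1),s["ee_rot"].round(4),s["contact_force"].round(1),s["joint_positions"].round(2),s["width"])
look(sys.argv[1])
E
python3 look.py w1
```

```text
2.1 [ 510.  -143.2  252.9] [ 1.510e-01  9.885e-01 -5.000e-04  0.000e+00] [-0.4 -0.1  0.2] [-0.42 -0.01  1.77 -0.    1.37 -1.69] -3.807181602165138e-05
```

View pics/w1.png

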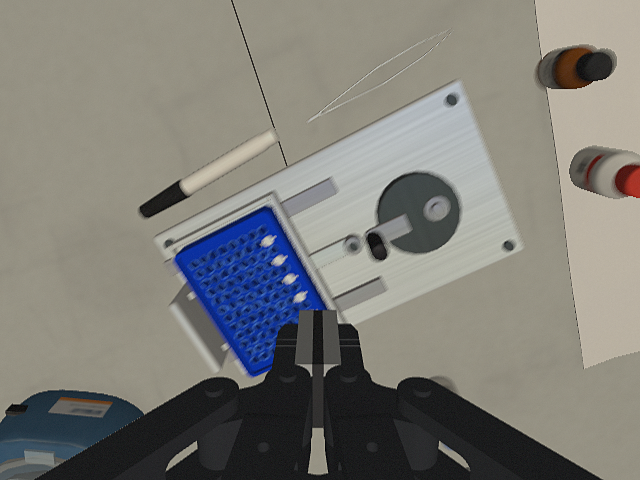

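The wrist view shows the bolt at (436,208), the peg base at about (374,236) with its top at about (379,250), and the roller at (352,244). The plate screws are at (452,99), (508,245) and (169,244).

```bash
cat > meas.py <<'E'
import sys,cv2
from h import *
def fit(a,u,v,z): return ray(a,u,v,z)
a=np.load("w1.npz");im=a["im"].astype(int)
H=[ray(a,*p,12) for p in[(452,99),(508,245),(169,244)]]
for h in H: print("hole",h.round(1))
f=(H[1]+0-H[2]);print("12 dist",np.linalg.norm(H[0]-H[1]),np.linalg.norm(f))
# disc: dark greenish on plate -> contour circle at z=36
g=im.sum(2); m=((g>150)&(g<260)&(im.max(2)-im.min(2)<25)).astype(np.uint8); m[:,:370]=0;m[:,470:]=0;m[:165]=0;m[265:]=0
cs=max(cv2.findContours(m,0,2)[0],key=cv2.contourArea)
P=np.array([ray(a,u,v,36)[:2] for u,v in cv2.convexHull(cs)[:,0]],np.float32)
print("disc c,r",cv2.minEnclosingCircle(P))
ax=ray(a,436,208,44);print("axis",ax)
m=(g<110).astype(np.uint8); m[:200]=0;m[270:]=0;m[:,:355]=0;m[:,395:]=0
ys,xs=np.nonzero(m);print("peg mask",xs.min(),xs.max(),ys.min(),ys.max(),len(xs))
pg=ray(a,xs.mean(),ys.mean(),59);print("peg",pg,"roller",ray(a,352,244,36))
fh=lambda z:None
dh=H[0]-H[1]; yaw=np.arctan2(dh[1],dh[0]) # this is the fixture +y direction
yaw1=yaw-np.pi/2;print("fixture yaw from holes",np.degrees(yaw1))
fx=np.array([np.cos(yaw1),np.sin(yaw1)])
pv=(pg-ax)[:2];print("peg r",np.linalg.norm(pv),"cam ang",np.degrees(np.arctan2(pv[1],pv[0])-yaw1)-180)
mid=(H[0]+H[1])[:2]/2;print("end mid",mid,"axis-mid",(ax[:2]-mid)@fx, (ax[:2]-mid)@[-fx[1],fx[0]])
E
python3 meas.py
```

```text
hole [461.5 -17.1  12. ]
hole [596.   5.  12.]
hole [ 506.1 -279.6   12. ]
12 dist 136.27725150546732 298.49505847159867
disc c,r ((537.4913940429688, -68.30298614501953), 34.326171875)
axis [534.43226776 -54.57252472  44.        ]
peg mask 367 386 200 259 243
peg [ 543.29311597 -107.45336779   59.        ] roller [ 546.03804979 -125.40256813   36.        ]
fixture yaw from holes -260.6480959309432
peg r 53.61807713193804 cam ang 0.16035315845920195
end mid [528.77422677  -6.07105138] axis-mid -48.77625503059393 2.2985405221104926
```

>>> {"method": "play_rows", "body": {
  "deltas": "0 0 0.12 0.001 0.005 0.01 0; 0 0 0.24 0.002 0.010 0.02 0; 0 0 0.36 0.002 0.015 0.04 0; 0 0 0.48 0.002 0.02 0.06 0; 0 0 0.6 0.002 0.025 0.075 0; 0 0 0.72 0.002 0.0308 0.09 0; 0 0 0.84 0.002 0.0308 0.1 0; 0 0 0.96 0.002 0.0308 0.1 0"
}}

```text
clock: 2.82
position: [514.6, -108.6, 150.0]
ee_rot: [0.592, 0.806, -0.001, -0.003]
contact_force: [0.2, 0.6, 0.3]
width: -0.001
grip_force: 0.0
```

>>> {"method": "play_rows", "body": {
  "deltas": "0 0 0.12 0 0 0.01 0; 0 0 0.143 0 0 0.03 0; 0 0 0.143 0 0 0.05 0; 0 0 0.143 0 0 0.07 0; 0 0 0.143 0 0 0.075 0; 0 0 0.143 0 0 0.081 0; 0 0 0.143 0 0 0.081 0; 0 0 0.143 0 0 0.081 0"
}}

```text
clock: 3.48
position: [517.1, -110.0, 72.9]
ee_rot: [0.646, 0.763, 0.0, 0.0]
contact_force: [0.8, -0.3, 0.4]
width: -0.001
grip_force: 0.0
```

```bash
python3 look.py w2; python3 - <<'E'
import numpy as np
from scipy.spatial.transform import Rotation as R
a=np.load("w2.npz");M=R.from_quat(a["q"]).as_matrix();print(np.degrees(np.arctan2(M[1,0],M[0,0])))
fx=np.array([-.165,.986]);fy=np.array([-.986,-.165]);d=a["pos"][:2]-[535.5,-54.3];print("TCP rel axis",d@fx,d@fy)
E
```

```text
3.4833 [ 517.1 -110.    72.9] [6.460e-01 7.633e-01 1.000e-04 3.000e-04] [ 0.8 -0.3  0.4] [-0.36  0.2   1.92 -0.    1.02 -0.53] -0.0005517356216234321
99.51862461166604
TCP rel axis -51.90282248319854 27.3582795788324
```

View pics/w2.png

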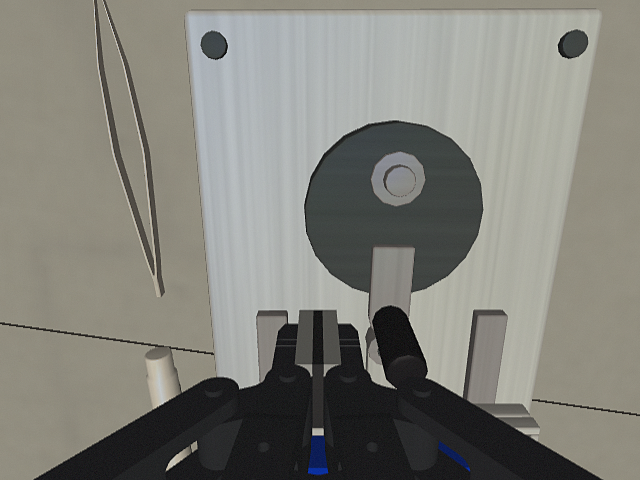

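The peg stands at right of the closed fingers, at about (385,315) base to (405,365) top. The bolt is at (399,181), and the front screws are at (214,45) and (573,44).

```bash
cat > rel.py <<'E'
import sys
from h import *
from scipy.spatial.transform import Rotation as R
a=np.load(sys.argv[1]+".npz");M=R.from_quat(a["q"]).as_matrix()
for t in sys.argv[2:]:
    u,v,z=map(float,t.split(","));p=ray(a,u,v,z);print(t,"world",p.round(1),"tool",(M.T@(p-a["pos"])).round(1))
E
python3 rel.py w2 399,180,44 214,45,12 573,44,12 385,313,77 407,366,77 394,248,41
```

```text
399,180,44 world [535.2 -50.9  44. ] tool [55.3 27.6 28.9]
214,45,12 world [460.6 -16.4  12. ] tool [101.7 -40.3  60.9]
573,44,12 world [596.1   6.7  12. ] tool [102.   97.2  61. ]
385,313,77 world [532.9 -86.1  77. ] tool [21.  19.5 -4. ]
407,366,77 world [ 543.6 -102.9   77. ] tool [ 2.6 27.3 -4. ]
394,248,41 world [539.7 -76.5  41. ] tool [29.4 27.8 32. ]
```

```bash
python3 - <<'E'
import numpy as np
P=lambda d:np.array([54.5+55*np.cos(np.radians(d)),28+55*np.sin(np.radians(d))])
for b,o in((195,np.zeros(2)),(165,P(165)),(125,P(125)),(85,P(85)),(45,P(45))):
    print(b,[tuple(((P(b-5*k)-o)/1000).round(4)) for k in range(0 if b==195 else 1,9)])
E
```

```text
195 [(np.float64(0.0014), np.float64(0.0138)), (np.float64(0.0003), np.float64(0.0184)), (np.float64(-0.0003), np.float64(0.0232)), (np.float64(-0.0005), np.float64(0.028)), (np.float64(-0.0003), np.float64(0.0328)), (np.float64(0.0003), np.float64(0.0376)), (np.float64(0.0014), np.float64(0.0422)), (np.float64(0.0028), np.float64(0.0468)), (np.float64(0.0047), np.float64(0.0512))]
165 [(np.float64(0.0014), np.float64(0.0046)), (np.float64(0.0033), np.float64(0.009)), (np.float64(0.0055), np.float64(0.0133)), (np.float64(0.0081), np.float64(0.0173)), (np.float64(0.011), np.float64(0.0211)), (np.float64(0.0142), np.float64(0.0247)), (np.float64(0.0178), np.float64(0.0279)), (np.float64(0.0216), np.float64(0.0308))]
125 [(np.float64(0.004), np.float64(0.0026)), (np.float64(0.0083), np.float64(0.0048)), (np.float64(0.0127), np.float64(0.0066)), (np.float64(0.0173), np.float64(0.0081)), (np.float64(0.022), np.float64(0.0091)), (np.float64(0.0268), np.float64(0.0097)), (np.float64(0.0315), np.float64(0.0099)), (np.float64(0.0363), np.float64(0.0097))]
85 [(np.float64(0.0048), np.float64(-0.0006)), (np.float64(0.0094), np.float64(-0.0017)), (np.float64(0.014), np.float64(-0.0031)), (np.float64(0.0185), np.float64(-0.0049)), (np.float64(0.0227), np.float64(-0.0072)), (np.float64(0.0268), np.float64(-0.0097)), (np.float64(0.0306), np.float64(-0.0127)), (np.float64(0.0341), np.float64(-0.0159))]
45 [(np.float64(0.0032), np.float64(-0.0035)), (np.float64(0.0062), np.float64(-0.0073)), (np.float64(0.0087), np.float64(-0.0114)), (np.float64(0.011), np.float64(-0.0156)), (np.float64(0.0128), np.float64(-0.0201)), (np.float64(0.0142), np.float64(-0.0247)), (np.float64(0.0153), np.float64(-0.0293)), (np.float64(0.0159), np.float64(-0.0341))]
```

>>> {"method": "play_rows", "body": {
  "deltas": "0 0 0 0.0007 0.007 0 0; 0 0 0 0.0014 0.0138 0 0; 0 0 0 0.0003 0.0184 0 0; 0 0 0 -0.0003 0.0232 0 0; 0 0 0 -0.0005 0.028 0 0; 0 0 0 -0.0003 0.0328 0 0; 0 0 0 0.0003 0.0376 0 0; 0 0 0 0.0014 0.0422 0 0"
}}

```text
clock: 4.2
position: [556.1, -99.8, 71.5]
ee_rot: [0.646, 0.763, -0.001, -0.003]
contact_force: [-11.4, 6.6, 4.9]
width: 0.003
grip_force: 5.3
```

```bash
python3 look.py w3
```

```text
4.2 [556.1 -99.8  71.5] [ 0.6458  0.7635 -0.0008 -0.0034] [-11.4   6.6   4.9] [-0.32  0.29  1.82  0.    1.05 -0.48] 0.0034629655337939124
```

View pics/w3.png

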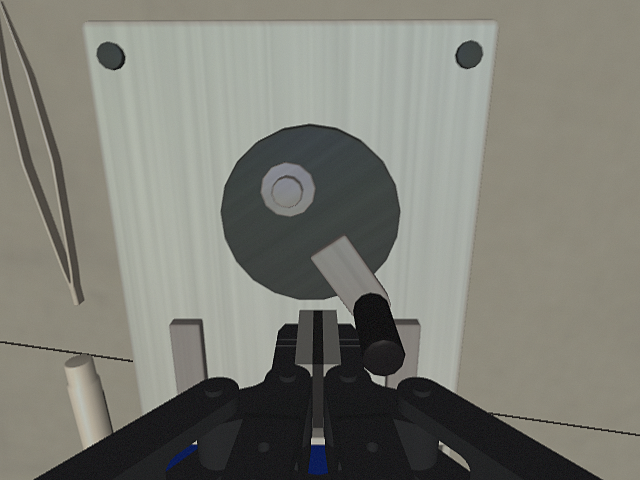

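The peg is turning as planned: the strap is swung about 30° towards the far side, with the fingers behind it. I'll continue.

>>> {"method": "play_rows", "body": {
  "deltas": "0 0 0 0.0014 0.0046 0 0; 0 0 0 0.0033 0.009 0 0; 0 0 0 0.0055 0.0133 0 0; 0 0 0 0.0081 0.0173 0 0; 0 0 0 0.011 0.0211 0 0; 0 0 0 0.0142 0.0247 0 0; 0 0 0 0.0178 0.0279 0 0; 0 0 0 0.0216 0.0308 0 0"
}}

```text
clock: 4.92
position: [582.9, -74.9, 71.5]
ee_rot: [0.646, 0.763, -0.002, -0.002]
contact_force: [-12.0, -2.7, 2.3]
width: -0.0
grip_force: 4.4
```

>>> {"method": "play_rows", "body": {
  "deltas": "0 0 0 0.004 0.0026 0 0; 0 0 0 0.0083 0.0048 0 0; 0 0 0 0.0127 0.0066 0 0; 0 0 0 0.0173 0.0081 0 0; 0 0 0 0.022 0.0091 0 0; 0 0 0 0.0268 0.0097 0 0; 0 0 0 0.0315 0.0099 0 0; 0 0 0 0.0363 0.0097 0 0"
}}

```text
clock: 5.58
position: [588.5, -38.8, 72.5]
ee_rot: [0.646, 0.763, -0.001, 0.0]
contact_force: [-3.7, -8.0, 0.1]
width: -0.002
grip_force: 3.4
```

```bash
python3 look.py w4
```

```text
5.5833 [588.5 -38.8  72.5] [ 6.459e-01  7.634e-01 -1.000e-03  5.000e-04] [-3.7 -8.   0.1] [-0.2   0.33  1.75 -0.    1.05 -0.36] -0.0020685345730498995
```

View pics/w4.png

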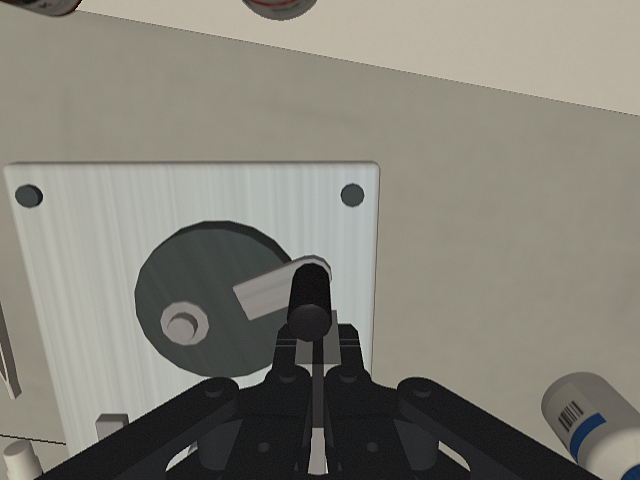

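The peg is now about 25° past square to the far side, directly ahead of the fingertips at (310,300). I'll continue round.

>>> {"method": "play_rows", "body": {
  "deltas": "0 0 0 0.0048 -0.0006 0 0; 0 0 0 0.0094 -0.0017 0 0; 0 0 0 0.014 -0.0031 0 0; 0 0 0 0.0185 -0.0049 0 0; 0 0 0 0.0227 -0.0072 0 0; 0 0 0 0.0268 -0.0097 0 0; 0 0 0 0.0306 -0.0127 0 0; 0 0 0 0.0341 -0.0159 0 0"
}}

```text
clock: 6.3
position: [568.9, -9.4, 73.5]
ee_rot: [0.646, 0.764, -0.001, 0.003]
contact_force: [-2.2, -16.6, 0.3]
width: -0.0
grip_force: 8.3
```

>>> {"method": "play_rows", "body": {
  "deltas": "0 0 0 0.0032 -0.0035 0 0; 0 0 0 0.0062 -0.0073 0 0; 0 0 0 0.0087 -0.0114 0 0; 0 0 0 0.0105 -0.0145 0 0; 0 0 0 0.0105 -0.0145 0 0; 0 0 0 0.0105 -0.0145 0 0; 0 0 0 0.0105 -0.0145 0 0; 0 0 0 0.0105 -0.0145 0 0"
}}

```text
clock: 6.97
position: [553.3, -5.2, 73.5]
ee_rot: [0.646, 0.764, -0.003, 0.005]
contact_force: [0.6, -28.4, -2.1]
width: -0.0
grip_force: 11.9
```

```bash
python3 look.py w5
```

```text
6.9667 [553.3  -5.2  73.5] [ 0.6457  0.7636 -0.0028  0.005 ] [  0.6 -28.4  -2.1] [-0.15  0.25  1.86 -0.01  1.03 -0.31] -0.0002170875042899343
```

View pics/w5.png

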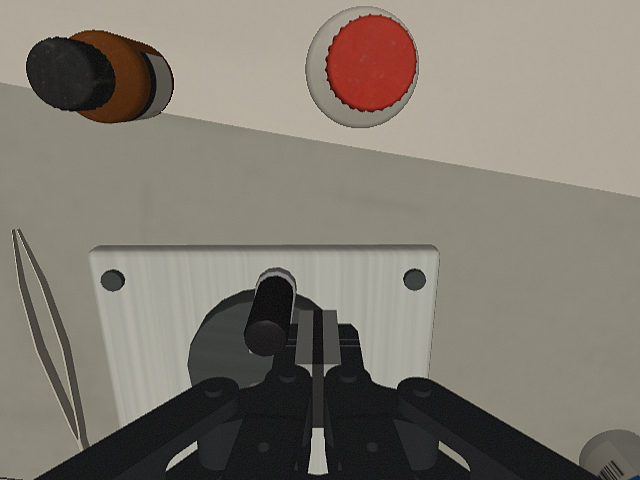

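The peg is nearly at the front, with its strap end at (277,282) and its top at (266,335), and the fingers at its right. The screws are at (113,280) and (414,279).

```bash
python3 rel.py w5 113,280,12 414,279,12 266,335,77 278,285,41
```

```text
113,280,12 world [460.4 -17.4  12. ] tool [  4.1 -93.7  61.3]
414,279,12 world [595.5   5.7  12. ] tool [ 4.5 43.3 61.6]
266,335,77 world [534.8   5.2  77. ] tool [ 13.4 -16.4  -3.7]
278,285,41 world [535.4   5.8  41. ] tool [ 14.3 -15.8  32.3]
```

>>> {"method": "play_rows", "body": {
  "deltas": "0 0 0 0 0.006 0 0; 0 0 0 0 0.01 0 0; 0 0 0 0.003 0.01 0 0; 0 0 0 0.0065 0.008 0 0; 0 0 0 0.0065 0.002 0 0; 0 0 0 0.0065 -0.004 0 0; 0 0 0 0.0065 -0.009 0 0; 0 0 0 0.0065 -0.0105 0 0"
}}

```text
clock: 7.68
position: [539.7, 7.4, 72.8]
ee_rot: [0.646, 0.764, 0.001, 0.0]
contact_force: [4.4, 4.4, -0.3]
width: -0.003
grip_force: 2.3
```

```bash
python3 look.py w6
```

```text
7.6833 [539.7   7.4  72.8] [6.457e-01 7.636e-01 1.400e-03 4.000e-04] [ 4.4  4.4 -0.3] [-0.13  0.22  1.89  0.    1.03 -0.3 ] -0.0026318593319429643
```

View pics/w6.png

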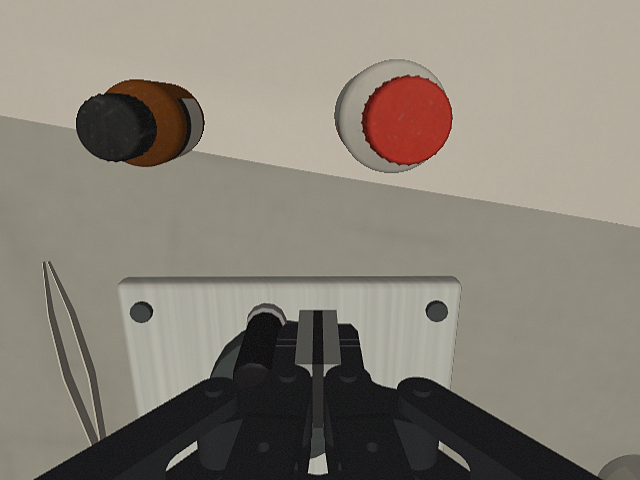

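The peg base is at (266,318) and its top at (254,372). The screws are at (142,312) and (437,311).

```bash
python3 rel.py w6 142,312,12 437,311,12 254,372,77 267,320,41; sed -i 's/^look/#look/' look.py
```

```text
142,312,12 world [460.6 -17.7  12. ] tool [-11.7 -82.3  60.6]
437,311,12 world [596.    5.4  12. ] tool [-11.4  54.9  61. ]
254,372,77 world [519.3   4.5  77. ] tool [  0.6 -20.6  -4.2]
267,320,41 world [519.6   3.6  41. ] tool [ -0.5 -20.6  31.8]
```

>>> {"method": "play_rows", "body": {
  "deltas": "0 0 0 0 0.004 0 0; 0 0 0 0 0.006 -0.02 0; 0 0 0 0 0.006 -0.045 0; 0 0 0 -0.01 0 -0.06 0; 0 0 0 -0.02 -0.02 -0.06 0; 0 0 0 -0.03 -0.04 -0.06 0; 0 0 0 -0.04 -0.06 -0.06 0; 0 0 0 -0.04 -0.06 -0.06 0"
}}

```text
clock: 8.4
position: [483.9, -44.5, 131.5]
ee_rot: [0.646, 0.763, -0.001, -0.001]
contact_force: [-0.4, 0.6, -0.2]
width: 0.002
grip_force: 0.0
```

>>> {"method": "play_rows", "body": {
  "deltas": "0 0 0 0 0 0 0; 0 0 0 0 0 0 0; 0 0 0 0 0 0 0; 0 0 0 0 0 0 0; 0 0 0 0 0 0 0; 0 0 0 0 0 0 0; 0 0 0 0 0 0 0; 0 0 0 0 0 0 0"
}}

```text
clock: 9.07
position: [487.2, -43.4, 132.2]
ee_rot: [0.646, 0.763, -0.0, -0.0]
contact_force: [0.0, -0.8, 0.5]
width: -0.002
grip_force: 0.0
```

```bash
python3 -c "
from look import look
look('w7')"
```

```text
9.0667 [487.2 -43.4 132.2] [ 6.459e-01  7.634e-01 -0.000e+00 -1.000e-04] [ 0.  -0.8  0.5] [-0.25  0.02  1.99 -0.    1.14 -0.42] -0.0016937902172178975
```

View pics/w7.png

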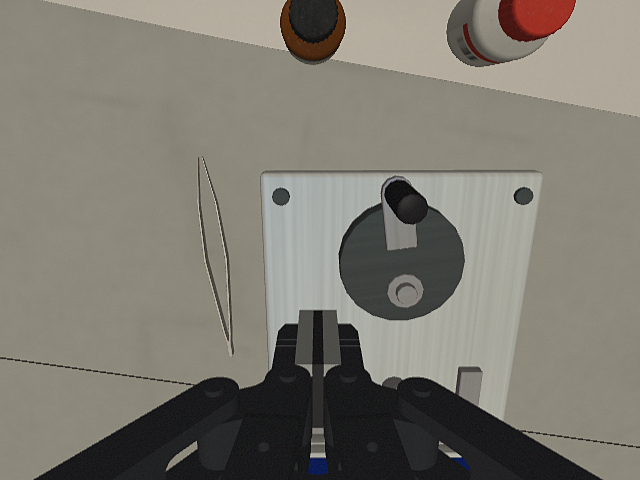

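This view is clear: the bolt is at (406,293), the peg top at (411,208), the strap end at (396,191) and the screws at (281,196) and (523,196). The peg is a little past straight, towards the robot side.

```bash
cat > ang.py <<'E'
import sys,cv2
from h import *
from scipy.spatial.transform import Rotation as R
def ang(n,box,bolt,h1,h2):
    a=np.load(n+".npz");M=R.from_quat(a["q"]).as_matrix();T=lambda p:M.T@(p-a["pos"])
    im=a["im"].astype(int);g=im.sum(2);x0,x1,y0,y1=box
    m=np.zeros(g.shape,np.uint8);m[y0:y1,x0:x1]=((g<120))[y0:y1,x0:x1]
    c=max(cv2.findContours(m,0,2)[0],key=cv2.contourArea);mo=cv2.moments(c);u,v=mo["m10"]/mo["m00"],mo["m01"]/mo["m00"]
    # disc
    d=((g>130)&(g<270)&(im.max(2)-im.min(2)<30)).astype(np.uint8);d=cv2.morphologyEx(d,cv2.MORPH_OPEN,np.ones((5,5)))
    d[:,:x0-60]=0;d[:,x1+60:]=0;d[:y0]=0;d[y1+110:]=0
    cc=[k for k in cv2.findContours(d,0,2)[0]];k=max(cc,key=cv2.contourArea)
    P=np.array([T(ray(a,*q,36))[:2] for q in cv2.convexHull(k)[:,0].astype(float)],np.float32)
    print("pegmask",u,v,mo["m00"],"disc",cv2.minEnclosingCircle(P))
    b=T(ray(a,*bolt,44));p=T(ray(a,u,v,59));mid=(T(ray(a,*h1,12))+T(ray(a,*h2,12)))/2
    dh=T(ray(a,*h2,12))-T(ray(a,*h1,12));yw=np.degrees(np.arctan2(-dh[0],dh[1]))
    print("bolt",b.round(1),"peg",p.round(1),"mid",mid.round(1),"fixyaw",yw)
    for A in(b,mid-[48,0,0]): print("peg angle",np.degrees(np.arctan2(p[1]-A[1],p[0]-A[0]))-yw,np.hypot(*(p-A)[:2]))
if __name__=="__main__": ang("w7",(375,435,170,230),(406,293),(281,196),(523,196))
E
python3 ang.py
```

```text
pegmask 405.77589908749326 202.0288513150832 1242.0 disc ((-1.5121351480484009, 44.45766067504883), 33.38135528564453)
bolt [-14.7  46.1  88.2] peg [37.6 39.6 73.2] mid [ 30.6  47.1 120.2] fixyaw -0.00573711767341265
peg angle -6.976686826831253 52.7212038395055
peg angle -7.694092948337156 55.54378809141051
```

>>> {"method": "play_rows", "body": {
  "deltas": "0 0 0 0.013 0.003 0 0; 0 0 0 0.026 0.006 0 0; 0 0 0 0.038 0.008 0.01 0; 0 0 0 0.038 0.008 0.03 0; 0 0 0 0.038 0.008 0.05 0; 0 0 0 0.038 0.008 0.06 0; 0 0 0 0.038 0.008 0.06 0; 0 0 0 0.038 0.008 0.06 0"
}}

```text
clock: 9.78
position: [488.1, -4.5, 71.6]
ee_rot: [0.646, 0.763, -0.0, -0.001]
contact_force: [0.0, 0.4, 0.7]
width: 0.0
grip_force: 0.0
```

>>> {"method": "play_rows", "body": {
  "deltas": "0 0 0 0 0.004 0 0; 0 0 0 0 0.008 0 0; 0 0 0 0 0.01 0 0; 0 0 0 0 0.012 0 0; 0 0 0 0 0.014 0 0; 0 0 0 0 0.016 0 0; 0 0 0 0 0.017 0 0; 0 0 0 0 0.018 0 0"
}}

```text
clock: 10.45
position: [505.9, -1.5, 72.3]
ee_rot: [0.646, 0.763, -0.0, -0.001]
contact_force: [-5.1, 0.0, 4.2]
width: -0.004
grip_force: 2.5
```

>>> {"method": "play_rows", "body": {
  "deltas": "0 0 0 0 0 0 0; 0 0 0 0 0 0 0; 0 0 0 0 -0.004 0 0; 0 0 0 0 -0.008 0 0; 0 0 0 0 -0.008 -0.02 0; 0 0 0 -0.02 -0.014 -0.04 0; 0 0 0 -0.038 -0.026 -0.06 0; 0 0 0 -0.038 -0.026 -0.06 0"
}}

```text
clock: 11.12
position: [489.2, -46.6, 136.5]
ee_rot: [0.647, 0.763, 0.001, 0.004]
contact_force: [0.0, -1.0, 0.6]
width: 0.008
grip_force: 0.0
```

>>> {"method": "play_rows", "body": {
  "deltas": "0 0 0 0 0 0 0; 0 0 0 0 0 0 0; 0 0 0 0 0 0 0; 0 0 0 0 0 0 0; 0 0 0 0 0 0 0; 0 0 0 0 0 0 0; 0 0 0 0 0 0 0; 0 0 0 0 0 0 0"
}}

```text
clock: 11.78
position: [487.0, -43.3, 132.0]
ee_rot: [0.646, 0.763, -0.0, -0.0]
contact_force: [-0.6, -0.8, 1.1]
width: -0.001
grip_force: 0.0
```

```bash
python3 -c "
from look import look
look('w8')
from ang import *
ang('w8',(375,435,170,230),(406,293),(281,196),(523,196))"
```

```text
11.7833 [487.  -43.3 132. ] [ 6.459e-01  7.634e-01 -1.000e-04 -2.000e-04] [-0.6 -0.8  1.1] [-0.25  0.02  1.99  0.    1.14 -0.42] -0.0008875806732560958
pegmask 417.96080205035423 200.04583144881653 1105.5 disc ((-1.3888452053070068, 46.22704315185547), 33.29410171508789)
bolt [-14.7  46.   88. ] peg [38.6 45.1 73. ] mid [ 30.6  47.1 120. ] fixyaw -0.009002245805895148
peg angle -0.9727881628695052 53.21957547259761
peg angle -1.9823902328833745 56.0027807138522
```

The cam is within 1–2° of straight. Next I go behind the push plate.

>>> {"method": "play_rows", "body": {
  "deltas": "0 0 0 -0.01 0.005 -0.02 0; 0 0 0 -0.05 0.011 -0.02 0; 0 0 0 -0.09 0.018 -0.02 0; 0 0 0 -0.13 0.025 -0.02 0; 0 0 0 -0.17 0.032 -0.02 0; 0 0 0 -0.21 0.04 -0.02 0; 0 0 0 -0.245 0.0465 -0.02 0; 0 0 0 -0.275 0.0465 -0.02 0"
}}

```text
clock: 12.5
position: [579.4, -309.7, 152.3]
ee_rot: [0.646, 0.763, 0.0, 0.001]
contact_force: [0.5, 0.5, 0.1]
width: -0.002
grip_force: 0.0
```

>>> {"method": "play_rows", "body": {
  "deltas": "0 0 0 0 0 0 0; 0 0 0 0 0 0 0; 0 0 0 0 0 0 0; 0 0 0 0 0 0.02 0; 0 0 0 0 0 0.04 0; 0 0 0 0 0 0.04 0; 0 0 0 0 0 0.04 0; 0 0 0 0 0 0.04 0"
}}

```text
clock: 13.17
position: [578.8, -306.3, 113.3]
ee_rot: [0.646, 0.764, 0.0, 0.0]
contact_force: [0.0, -0.3, 0.6]
width: 0.0
grip_force: 0.0
```

```bash
python3 -c "
from look import look
look('w9')
from h import *
from scipy.spatial.transform import Rotation as R
a=np.load('w9.npz');M=R.from_quat(a['q']).as_matrix()
X,Y=np.meshgrid(np.arange(0,640,2),np.arange(0,480,2))
for v in range(150,380,10):
    print(v,[tuple((M.T@(dep(a,a['d'],u,v)-a['pos'])).round().astype(int))+(int(dep(a,a['d'],u,v)[2]),) for u in (200,260,400)])
"
```

```text
13.1667 [ 578.8 -306.3  113.3] [6.456e-01 7.637e-01 1.000e-04 3.000e-04] [ 0.  -0.3  0.6] [-0.61  0.42  1.56  0.    1.17 -0.77] 0.0003943839468304343
150 [(np.int64(62), np.int64(-50), np.int64(64), 49), (np.int64(62), np.int64(-25), np.int64(63), 49), (np.int64(62), np.int64(34), np.int64(65), 48)]
160 [(np.int64(58), np.int64(-50), np.int64(64), 49), (np.int64(58), np.int64(-25), np.int64(64), 49), (np.int64(57), np.int64(35), np.int64(67), 45)]
170 [(np.int64(54), np.int64(-50), np.int64(62), 50), (np.int64(51), np.int64(-27), np.int64(78), 34), (np.int64(52), np.int64(37), np.int64(77), 36)]
180 [(np.int64(43), np.int64(-61), np.int64(102), 11), (np.int64(49), np.int64(-25), np.int64(64), 49), (np.int64(43), np.int64(42), np.int64(102), 11)]
190 [(np.int64(38), np.int64(-62), np.int64(101), 12), (np.int64(48), np.int64(-24), np.int64(51), 62), (np.int64(48), np.int64(32), np.int64(50), 63)]
200 [(np.int64(32), np.int64(-62), np.int64(102), 10), (np.int64(46), np.int64(-22), np.int64(40), 73), (np.int64(46), np.int64(30), np.int64(39), 73)]
210 [(np.int64(24), np.int64(-66), np.in
[... 1859 characters left out ...]
 np.int64(-36), np.int64(114), 0), (np.int64(-50), np.int64(49), np.int64(112), 1)]
340 [(np.int64(-58), np.int64(-73), np.int64(114), 0), (np.int64(-57), np.int64(-36), np.int64(112), 0), (np.int64(-58), np.int64(50), np.int64(114), 0)]
350 [(np.int64(-65), np.int64(-74), np.int64(114), 0), (np.int64(-66), np.int64(-36), np.int64(115), -1), (np.int64(-65), np.int64(51), np.int64(113), 0)]
360 [(np.int64(-72), np.int64(-74), np.int64(113), 0), (np.int64(-72), np.int64(-37), np.int64(113), 0), (np.int64(-72), np.int64(51), np.int64(114), 0)]
370 [(np.int64(-79), np.int64(-75), np.int64(113), 0), (np.int64(-79), np.int64(-37), np.int64(113), 0), (np.int64(-80), np.int64(52), np.int64(114), 0)]
```

>>> {"method": "play_rows", "body": {
  "deltas": "0 0 0 0 0 0.01 0; 0 0 0 0 0 0.025 0; 0 0 0 0 0 0.041 0; 0 0 0 0.006 0 0.041 0; 0 0 0 0.014 0 0.041 0; 0 0 0 0.02 0 0.041 0; 0 0 0 0.024 0 0.041 0; 0 0 0 0.027 0 0.041 0"
}}

```text
clock: 13.88
position: [574.5, -279.8, 72.3]
ee_rot: [0.646, 0.764, 0.0, 0.001]
contact_force: [-0.4, 0.2, -0.3]
width: 0.004
grip_force: 0.0
```

>>> {"method": "play_rows", "body": {
  "deltas": "0 0 0 0.002 0 0 0; 0 0 0 0.004 0 0 0; 0 0 0 0.006 0 0 0; 0 0 0 0.008 0 0 0; 0 0 0 0.01 0 0 0; 0 0 0 0.012 0 0 0; 0 0 0 0.014 0 0 0; 0 0 0 0.016 0 0 0"
}}

```text
clock: 14.55
position: [571.4, -264.7, 71.5]
ee_rot: [0.646, 0.763, 0.0, 0.0]
contact_force: [1.2, -2.1, 2.4]
width: 0.001
grip_force: 1.3
```

>>> {"method": "play_rows", "body": {
  "deltas": "0 0 0 0.002 0 0 0; 0 0 0 0.005 0 0 0; 0 0 0 0.008 0 0 0; 0 0 0 0.011 0 0 0; 0 0 0 0.014 0 0 0; 0 0 0 0.017 0 0 0; 0 0 0 0.02 0 0 0; 0 0 0 0.022 0 0 0"
}}

```text
clock: 15.22
position: [567.5, -242.4, 71.2]
ee_rot: [0.646, 0.763, -0.0, -0.0]
contact_force: [1.7, -2.7, 2.8]
width: -0.002
grip_force: 1.3
```

>>> {"method": "play_rows", "body": {
  "deltas": "0 0 0 0.001 0 0 0; 0 0 0 0.002 0 0 0; 0 0 0 0.003 0 0 0; 0 0 0 0.004 0 0 0; 0 0 0 0.005 0 0 0; 0 0 0 0.006 0 0 0; 0 0 0 0.007 0 0 0; 0 0 0 0.008 0 0 0"
}}

```text
clock: 15.88
position: [566.2, -235.0, 71.2]
ee_rot: [0.646, 0.763, -0.0, -0.0]
contact_force: [0.8, -3.2, 1.3]
width: -0.0
grip_force: 1.3
```

>>> {"method": "play_rows", "body": {
  "deltas": "0 0 0 0.0005 0 0 0; 0 0 0 0.001 0 0 0; 0 0 0 0.0015 0 0 0; 0 0 0 0.002 0 0 0; 0 0 0 0.0025 0 0 0; 0 0 0 0.0025 0 0 0; 0 0 0 0.0025 0 0 0; 0 0 0 0.0025 0 0 0"
}}

```text
clock: 16.55
position: [565.9, -233.4, 71.2]
ee_rot: [0.646, 0.763, -0.0, 0.001]
contact_force: [0.8, -5.9, -1.7]
width: -0.001
grip_force: 2.9
```

>>> {"method": "play_rows", "body": {
  "deltas": "0 0 0 0.0005 0 0 0; 0 0 0 0.001 0 0 0; 0 0 0 0.0015 0 0 0; 0 0 0 0.0015 0 0 0; 0 0 0 0.0015 0 0 0; 0 0 0 0.0015 0 0 0; 0 0 0 0.0015 0 0 0; 0 0 0 0.0015 0 0 0"
}}

```text
clock: 17.22
position: [565.9, -233.2, 71.3]
ee_rot: [0.646, 0.763, -0.001, 0.002]
contact_force: [1.0, -10.9, -3.9]
width: 0.002
grip_force: 5.1
```

The slide has stopped against the cam at about 45 mm of travel. I'll retreat and verify.

>>> {"method": "play_rows", "body": {
  "deltas": "0 0 0 -0.004 0 0 0; 0 0 0 -0.012 0 0 0; 0 0 0 -0.022 0 0 0; 0 0 0 -0.03 0 -0.005 0; 0 0 0 -0.03 0 -0.03 0; 0 0 0 -0.03 0 -0.06 0; 0 0 0 -0.03 0 -0.085 0; 0 0 0 -0.03 0 -0.085 0"
}}

```text
clock: 17.88
position: [573.9, -263.2, 163.5]
ee_rot: [0.646, 0.763, 0.001, 0.005]
contact_force: [1.2, -1.2, 0.9]
width: -0.0
grip_force: 0.0
```

>>> {"method": "play_rows", "body": {
  "deltas": "0 0 0 0.03 -0.007 0 0; 0 0 0 0.065 -0.014 0 0; 0 0 0 0.1 -0.021 0 0; 0 0 0 0.135 -0.028 0 0; 0 0 0 0.17 -0.036 0 0; 0 0 0 0.2 -0.043 0.02 0; 0 0 0 0.215 -0.0465 0.0235 0; 0 0 0 0.225 -0.0465 0.0235 0"
}}

```text
clock: 18.55
position: [485.5, -44.8, 131.3]
ee_rot: [0.645, 0.764, -0.001, -0.002]
contact_force: [0.1, -0.4, 0.5]
width: 0.002
grip_force: 0.0
```

>>> {"method": "play_rows", "body": {
  "deltas": "0 0 0 0 0 0 0; 0 0 0 0 0 0 0; 0 0 0 0 0 0 0; 0 0 0 0 0 0 0; 0 0 0 0 0 0 0; 0 0 0 0 0 0 0; 0 0 0 0 0 0 0; 0 0 0 0 0 0 0"
}}

```text
clock: 19.22
position: [487.6, -46.8, 132.8]
ee_rot: [0.646, 0.763, -0.0, -0.0]
contact_force: [-0.8, 0.2, 0.6]
width: -0.0
grip_force: 0.0
```

```bash
python3 -c "
from look import look
look('w10')
from h import *
a=np.load('w10.npz');w=np.load('w8.npz')
b=proj(a,ray(w,406,293,44));h1=proj(a,ray(w,281,196,12));h2=proj(a,ray(w,523,196,12));p=proj(a,[524,0,70]);print(b,h1,h2,p)
from ang import *
x,y=p.astype(int)
ang('w10',(x-30,x+30,y-32,y+32),b,h1,h2)
from cell import r
im,d=r.get_image('scene');c=r.camera_info('scene')
h=cv2.cvtColor(im,cv2.COLOR_RGB2HSV)
o=np.load('scene.npz')
def rack(im):
    h=cv2.cvtColor(im,cv2.COLOR_RGB2HSV);m=cv2.inRange(h,(108,170,60),(125,255,255));m[:210]=0;m[300:]=0;m[:,:310]=0;m[:,400:]=0
    ys,xs=np.nonzero(m);return xs.mean(),ys.mean(),len(xs)
for I in(o['im'],im):
    q=rack(I);print(q,ray(c,q[0],q[1],50).round(1))
"
```

```text
19.2167 [487.6 -46.8 132.8] [ 0.6462  0.7631 -0.     -0.    ] [-0.8  0.2  0.6] [-0.26  0.02  1.98 -0.    1.14 -0.42] -5.964846669222228e-05
[406.08944606 286.19558883] [280.78989954 189.57600194] [523.20352658 189.37057001] [419.93897991 201.54098324]
pegmask 420.7733333333333 192.83124183006535 1275.0 disc ((-0.2942699193954468, 46.00751876831055), 35.29219436645508)
bolt [-11.1  46.   88.8] peg [41.8 46.3 73.8] mid [ 34.2  47.  120.8] fixyaw -0.055159792303430405
peg angle 0.4187977205920732 52.81961392987975
peg angle -0.6182503673395369 55.572523708511845
(np.float64(356.55855855855856), np.float64(262.4804804804805), 999) [ 559.7 -212.1   50. ]
(np.float64(344.7597883597884), np.float64(254.76402116402116), 945) [ 553.2 -168.5   50. ]
```

```bash
python3 -c "
from cell import r
print(r.finish_job())"
```

```text
the job is handed in; nothing more can be done
None
```

The job is done and handed in at about 19 s: the cam's low point faces the roller with the peg pointing straight away (within about 1°), and the slide was then pushed about 45 mm home until it stopped against the cam; the rack moved with it, and I saw no contact with the bystanders, though I didn't re-measure them or the rack's seating.

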